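# Clamp a ski in the workshop vise

### The job

Get the ski held fast for base repair: first push the steel hold-down arm round with a fingertip until it lies straight across the ski, square to its length, then push a spoke of the vise's three-spoked wheel clockwise (seen from above) until the jaw bears on the ski's edge and the wheel turns no further. Only push: do not pinch the arm or the spokes, and leave the loose things lying and standing about as they are.

Things in the scene. Friction and masses are not known exactly. Their poses are not given: they have to be found in the camera images.
- ski_line (a point): On the centre line of the ski's upper face, 75 mm above the bench. The ski (dark red, base up, level, 80 wide, 12 thick, about 1500 long) is fixed. y axis along the ski, x across it, away from the robot (yaw within 0.2 rad of the world's axes). It is fixed to a plywood board, 18 thick, spanning x -220 to +120 and y -250 to +250 mm in this frame.
- holder_axis (a point): On the vertical pivot of the hold-down arm at the arm's mid-height, 100 mm above the bench; turns with the arm: x axis along it to its free end, z up. The pivot is a steel post on a 60 x 60 plate on the robot's side of the ski, 100 mm from the ski's centre line; its place along the ski varies.
- holder_foot (a point): On the arm's centre line 100 mm from the pivot, mid-height, above its round rubber foot (24 across, down to 78 mm above the bench). The arm is a straight steel bar 24 wide and 24 tall (88 to 112 mm above the bench), from 20 mm behind the pivot to 125 mm ahead of it. Arm straight across: this point is over the ski's centre line.
- hold_arm (a joint): Angle of the hold-down arm, rad: 0 = straight across the ski, positive = swung counter-clockwise seen from above (to the left, +y). Starts swung left, 0.7 to 1.4; turns between -0.9 and 1.75 with no stop at 0. Stiff: about 2.5 N at 80 mm from the pivot moves it; it stays where it is left.
- wheel_axis (a point): Fixed, on the wheel's vertical axis at the spokes' mid-height, 108 mm above the bench; axes as ski_line. Hub 32 across; three flat spokes 120 degrees apart, each 14 wide, 18 tall (99 to 117 mm above the bench), ending 84 mm from the axis, no rim. Grey housing 90 x 85 below, its top 73 mm above the bench. Stiff: about 3 N at 55 mm from the axis turns it; it stays where it is left.
- spoke1_end (a point): Middle of the outer end of one spoke, 84 mm from the wheel's axis, 108 mm above the bench; turns with the wheel.
- spoke2_end (a point): The same on the next spoke counter-clockwise from spoke 1.
- spoke3_end (a point): The same on the third spoke.
- vise_wheel (a joint): Turn of the wheel in rad, growing clockwise seen from above: it starts between 0.05 and 0.5; at 1.6 the jaw has met the ski and the wheel stops against it. The steel jaw, between housing and ski, moves 12 mm per rad.
- can: Drink can, 66 across, 115 tall, standing on the board on the robot's side between wheel and post. Loose bystander, to be left alone. Origin at the centre of its underside.
- jar: Jar, 50 across, 65 tall, standing on the board beyond the ski. Loose bystander, to be left alone. Origin at the centre of its underside.
- cork: Cork block 55 x 40 x 30 lying on the ski between vise and arm. Loose bystander, to be left alone. Origin at the centre of its underside.
- scraper: Clear plastic scraper 50 x 120 x 5 lying flat on the board at the left near corner. Loose bystander, to be left alone. Origin at the centre of its underside.
- screwdriver: Screwdriver lying on the bench to the left of the board. Loose bystander, to be left alone. Origin at the centre of its underside.
- brush: Brush lying on the bench to the right of the board. Loose bystander, to be left alone. Origin at the centre of its underside.
- awl_handle: Turned wooden handle, 38 across, 97 tall, standing on the board beyond the ski. Loose bystander, to be left alone. Origin at the centre of its underside.

How it is judged:
By the outcome, as a careful person would: the job done as asked, in the order asked, and still so for the second after the job is handed in, with the robot touching nothing.
It also fails if it takes over 56 s, if anything falls off the work surface, if the arm or the gripper's body presses on something with over 40 N, if the wrist force passes 120 N, or if a joint passes its speed limit or range.

### The arm

A 6-joint arm with a two-finger parallel gripper is mounted at the origin on the work surface. World frame = base frame: x ahead of the robot, y to its left, z up, the work surface at z = 0. Lengths are in mm, angles in rad, forces in N, time in s.
With the tool pointing down it reaches from about 400 to 925 mm from the base axis. Payload 12.5 kg.
Tool frame: the origin (TCP) lies at the centre of the arm's flange, where the gripper is bolted on; the fingertips stand 190 mm ahead of it and the grasp point (between the pads) lies 171 mm ahead of it; z points along the fingers, y is the line along which they close (so a half turn about z gives the same grasp; the last joint's range is limited). The gripper opens to 95 mm and grips with 3 to 60 N. Pads are 20 mm wide; open, the fingers measure 119 mm over their backs; the gripper's body (75 mm by 180 mm) begins 59 mm behind the grasp point.
Start: joints at [-1.375, 0.491, 1.559, -0, 1.092, -0.106], TCP at [185.794, -596.746, 404.761] pointing down, gripper open.
Joint ranges: [-3.1, 3.1], [-0.84, 2.19], [0.05, 2.79], [-1.13, 4.28], [0.06, 2.93], [-2.69, 2.69]. Speed limits (rad/s): [2.22, 2.22, 2.79, 3.14, 3.14, 3.14].

### API

Orientations are given as [roll, pitch, yaw] about the fixed x, y, z axes, in that order (R = Rz(yaw) Ry(pitch) Rx(roll)).
In Python, from cell import env, read_camera, search_frame, cut_out gives the robot as it stands. The module is installed in compiled form; this text tells all that it offers.
- The arm moves only by the tool move_arm, never from a script. Its argument "commands" is a list of rows, each a list of 3 entries, a list of its own where there are three numbers: the shift along the world's x, y, z normalised to -1 to 1, where 1 is 0.03 m, then the turn about the world's z normalised to -1 to 1, where 1 is 0.08 rad, then the opening, from -1 (shut) to 1 (fully open), so that 0 is half open. A call has 1 to 20 rows; each row shifts and turns the commanded pose from where the row before left it; what a row does not reach is not made up. A row lasts 1/12 s, in which the tool goes at most 41.7 mm and 7.16 degrees, less where a joint would pass 70% of its speed; a pose out of reach is approached as far as the arm can. A call with a number of a shift or a turn outside -1 to 1 is refused whole. A call with a gripper value outside its range is refused whole. The fingers move at their own pace and stop on an object; the grip force is fixed at half the most. Time passes only in rows, so rows that do not move let the fingers close. It gives the time, the measured TCP pose, the force, the opening and the grip force at its end, in the units of the state.
- env.state(): the state, without advancing time (a new reading comes with each control period).
- read_camera(name): name is "scene" or "top" or "wrist"; returns a dict with "image" (400x640x3 uint8, red, green, blue), "fx", "fy", "cx", "cy" (pixels), "rvec" (rotation vector, rad) and "tvec" (3), from world to camera coordinates, as OpenCV has them. Camera axes: x right, y down, z forward; pixel columns grow to the right and rows downward; lengths in mm; the calibration is good to about 2 mm. A picture is of the moment at which its call begins. There is no depth.
- env.job_done(): hands the job in; it is judged then, once.
Trained networks look in a picture, given as the dict that the camera call returned (one of the last four; its "shot" number tells which), for a name from the list of things; names that differ only in an ending like _2 or _b are one class to them, and where a whole thing is asked for, a point or a joint stands for the part that bears it (a point fixed in the world has none). Each returns a list of dicts, best first, with "confidence" (0 to 1); they miss things now and then, are a little off and sometimes report something else, mostly with a low value. They report only what shows in the picture. A call takes as long as a camera call.
- search_frame(thing, picture): "at" ([column, row] in pixels, amid what is visible of it).
- cut_out(thing, picture): "region" (400x640 bool, what is visible of it) and "at" ([column, row] in pixels, amid what is visible of it).
The state is a dict: "t": time; "joints": joint angles; "qvel": joint speeds; "tau": joint torques, N m; "eef_pos": TCP position; "tcp_rot": TCP orientation; "ft_force": force on the tool from outside, world axes, zero at the start; "moment": the same for the moment, N m; "opening": opening from 0.0 (shut) to 1.0 (fully open); "grip_force": force on a finger pad.
Only numpy, scipy, OpenCV 4.12 (cv2) and the standard library are available. Lean on these libraries where they do the work, as an engineer would, in place of code of your own. Each camera call takes 0.05 s, during which the arm holds its last target. There are 200 camera calls.

## Working session

There is one attempt and no reset: what is moved stays moved. The work goes in short steps, Python scripts to look and compute and a tool call to move; the robot and the scene stay as the last step left them, time stands still between calls to the robot, and variables do not carry over. Pictures are saved under pics/ and viewed, at most 12 in all, crops included, and the job is handed in when it is done.

Besides the shell and the picture viewer there is one more tool, called after "Call:" as name([rows], argument=value, ...), one row to a line, values as JSON. move_arm: Moves the arm, as the interface text tells. Its arguments: {"type":"object","properties":{"commands":{"type":"array","items":{"type":"array"}}},"required":["commands"]}

```bash
mkdir -p pics; cat > h.py <<'E'
import numpy as np, cv2
from cell import env, read_camera, search_frame, cut_out
def ray(p,uv):
    R=cv2.Rodrigues(np.array(p["rvec"],float))[0];t=np.array(p["tvec"],float).ravel()
    d=R.T@np.array([(uv[0]-p["cx"])/p["fx"],(uv[1]-p["cy"])/p["fy"],1.]);return -R.T@t,d
def at_z(p,uv,z):
    c,d=ray(p,uv);return (c+d*(z-c[2])/d[2])[:2].round(1)
def proj(p,X):
    K=np.array([[p["fx"],0,p["cx"]],[0,p["fy"],p["cy"]],[0,0,1.]])
    return cv2.projectPoints(np.array(X,float).reshape(-1,1,3),np.array(p["rvec"],float),np.array(p["tvec"],float),K,None)[0].reshape(-1,2)
def save(p,n,crop=None,s=1):
    im=p["image"][...,::-1]
    if crop: im=im[crop[1]:crop[3],crop[0]:crop[2]]
    cv2.imwrite("pics/"+n,cv2.resize(im,None,fx=s,fy=s,interpolation=cv2.INTER_CUBIC))
E
python3 - <<'E'
from h import *
Z=dict(holder_foot=112,spoke1_end=117,spoke2_end=117,spoke3_end=117,can=60,jar=35,cork=90,awl_handle=60,scraper=20,hold_arm=100,vise_wheel=108,holder_axis=112,wheel_axis=117,ski_line=75)
for n in("top","scene"):
    p=read_camera(n);save(p,n+"1.png",s=1.25);print(n,ray(p,(320,200)))
    for k,z in Z.items():
        try:
            for r in search_frame(k,p)[:3]: print(k,np.round(r["at"],1),round(r["confidence"],2),at_z(p,r["at"],z))
        except Exception as e: print(k,e)
E
```

```text
top (array([ 341.37282615,   40.81255445, 1728.67692322]), array([ 0.10796291, -0.02060733, -0.99399319]))
holder_foot [291.  193.6] 0.67 [538.  106.7]
spoke1_end [375.1 207.9] 0.89 [ 491.3 -180.6]
spoke2_end [375.4 212.2] 0.74 [ 476.6 -181.6]
spoke3_end [372.1 210.4] 0.6 [ 482.7 -170.4]
can [328.3 219.6] 0.79 [453.6 -23.5]
can [285.1 222.4] 0.55 [442.3 128. ]
jar [298.8 148. ] 0.53 [714.2  84.1]
cork [343.  168.6] 0.72 [630.6 -72.7]
awl_handle [343.3 148.6] 0.58 [708.4 -75.6]
scraper [285.5 225.1] 0.94 [435.  128.5]
hold_arm [295.  195.1] 0.55 [534.4  93.4]
vise_wheel [374.3 212.5] 0.85 [ 476.3 -179.1]
holder_axis [292.2 195.3] 0.59 [532.1 102.5]
wheel_axis [334.4 175.3] 0.69 [602.2 -41.3]
ski_line [336.3 175.3] 0.89 [609.1 -50.2]
scene (array([1075.1711891 ,  754.57335675, 1153.12991916]), array([-0.38353773, -0.52112776, -0.7624995 ]))
holder_foot [333.3 212.4] 0.93 [548.2 100.4]
spoke1_end [295.4 152.3] 0.6 [ 502.5 -151.3]
spoke2_end [298.1 150.4] 0.92 [ 491.2 -153.4]
spoke2_end [493.2 286.9] 0.4 [376.9 515. ]
spoke3_end [296.  149.8] 0.68 [ 494.9 -159.3]
can [337.1 176.1] 0.58 [426.1 -39.5]
jar [283.2 253.5] 0.8 [708.4  87. ]
jar [294.7 149.9] 0.72 [ 452.7 -233.8]
cork [274.2 195.3] 0.52 [637.  -63.8]
cork [299.8 154.1] 0.2 [ 481.  -160.3]
awl_handle [253.3 209.7] 0.66 [703.3 -75.9]
scraper [365.9 224.1] 0.82 [450.9 133.6]
hold_arm [294.  151.7] 0.66 [ 495.1 -170.9]
hold_arm [294.2 110.5] 0.21 [ 383.2 -335.1]
vise_wheel [291.4 155.2] 0.85 [ 514.6 -155.9]
vise_wheel [333.2 212.4] 0.21 [546.4  97.8]
holder_axis [336.5 213.5] 0.83 [543.4 108.7]
holder_axis [294.8 155.5] 0.67 [ 509.1 -145.2]
wheel_axis [305.9 235. ] 0.77 [655.  122.2]
wheel_axis [254.9 209.5] 0.24 [718.8 -30.6]
ski_line [307.6 232.8] 0.75 [629.9  93.2]
ski_line [251.1 209.1] 0.28 [712.3 -70.1]
```

```bash
python3 - <<'E'
from h import *
p=read_camera("top");save(p,"top2.png",(250,130,410,250),5)
p=read_camera("scene");save(p,"scene2.png",(220,110,400,245),4.4)
E
```

```text
(no output)
```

View pics/top2.png

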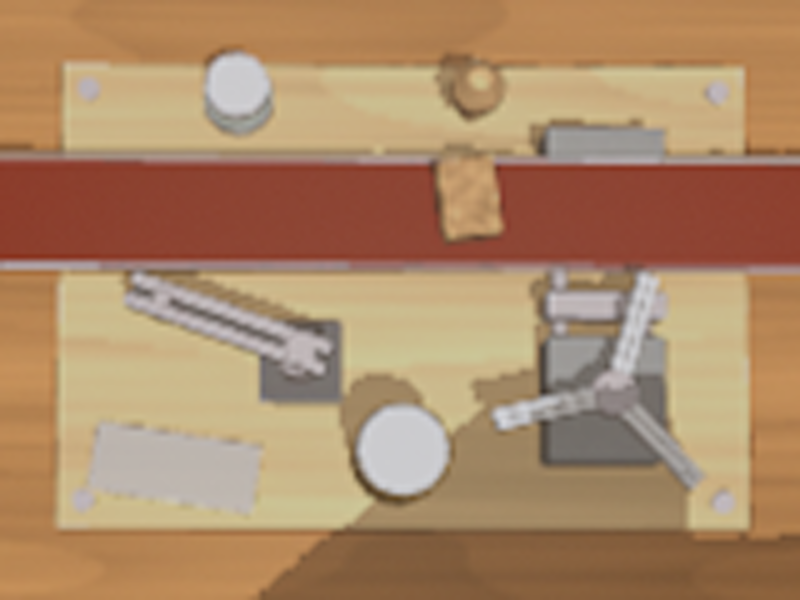

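View pics/scene2.png

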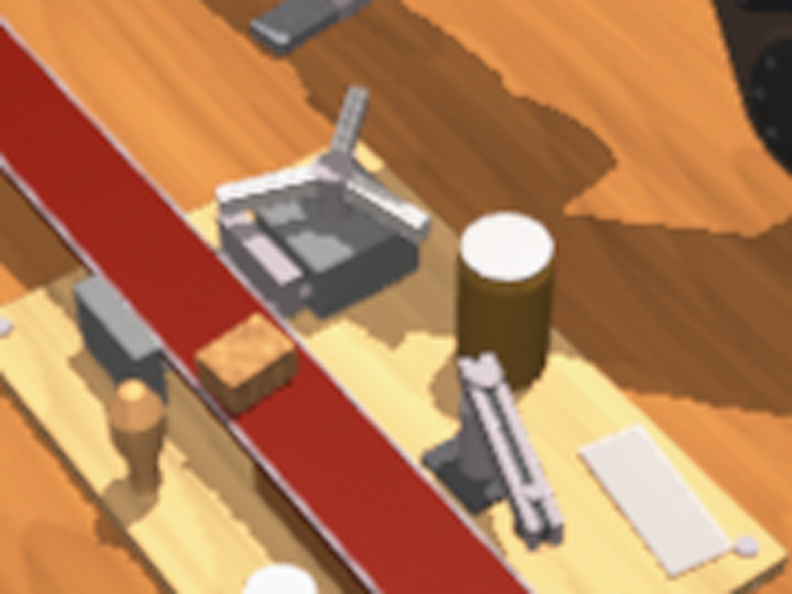

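The top view shows the pivot at about crop (302,352), the arm tip at (135,290), the wheel hub at (615,392), and spoke ends at (648,275), (498,419) and (697,484). The can is at (402,450), close to the left spoke. Next I'll convert these to positions.

```bash
python3 - <<'E'
from h import *
p=read_camera("top")
f=lambda u,v,z:at_z(p,(250+(u-2)/5,130+(v-2)/5),z)
for n,u,v,z in [("pivot",302,352,114),("tip",133,290,112),("hub",615,392,120),("s_a",648,275,117),("s_b",498,419,117),("s_c",697,484,117),("can",402,450,133),("skiNl",5,264,75),("skiNr",795,270,75),("skiFl",5,160,75),("skiFr",795,163,75),("cork",470,195,105),("jaw",605,305,80),("boardTL",64,64,18),("boardTR",744,68,18),("boardBL",57,528,18),("boardBR",748,528,18),("awltop",480,78,115),("jar",238,85,83)]: print(n,f(u,v,z))
E
```

```text
pivot [516.4  41.5]
tip [558.1 157.7]
hub [ 490.6 -171.7]
s_a [ 571.7 -195.1]
s_b [471.6 -92.3]
s_c [ 428.8 -227.6]
can [448.8 -26.4]
skiNl [580.5 250.4]
skiNr [ 582.4 -305. ]
skiFl [654.5 252.2]
skiFr [ 658.9 -306. ]
cork [628.  -73.7]
jaw [ 555.4 -170.3]
boardTL [737.2 218.1]
boardTR [ 740.3 -281.3]
boardBL [398.1 215.7]
boardBR [ 402.8 -280.6]
awltop [708.4 -79.7]
jar [708.6  88.6]
```

Call:
move_arm([
  [[0.9,0.7,0],0,-1],
  [[0.9,0.7,0],0,-1],
  [[0.9,0.7,0],0,-1],
  [[0.9,0.7,0],0,-1],
  [[0.9,0.7,0],0,-1],
  [[0.9,0.7,0],0,-1],
  [[0.9,0.7,0],0,-1],
  [[0.9,0.7,0],0,-1],
  [[0.9,0.7,0],0,-1],
  [[0.9,0.7,0],0,-1],
  [[0.1,1,0],0,-1],
  [[0.1,1,0],0,-1],
  [[0.1,1,0],0,-1],
  [[0.1,1,0],0,-1],
  [[0.1,1,0],0,-1],
  [[0.1,1,0],0,-1],
  [[0.1,1,0],0,-1],
  [[0.1,1,0],0,-1],
  [[0.1,1,0],0,-1],
  [[0,0,0],0,-1],
])

```text
t: 3.32
eef_pos: [482.7, -113.1, 405.0]
tcp_rot: [-3.141, -0.0, 0.305]
ft_force: [0.1, -0.9, 0.7]
opening: 0.007
grip_force: 0.0
```

Call:
move_arm([
  [[0.1,1,0],-0.94,-1],
  [[0.1,1,0],-0.94,-1],
  [[0.1,1,0],-0.94,-1],
  [[0.1,1,0],-0.94,-1],
  [[0.1,1,0],0,-1],
  [[0.1,1,0],0,-1],
  [[0.1,1,0],0,-1],
  [[0.1,1,0],0,-1],
  [[0,0.1,0],0,-1],
  [[0,0,0],0,-1],
])

```text
t: 4.15
eef_pos: [506.8, 127.3, 404.7]
tcp_rot: [3.141, 0.0, 0.004]
ft_force: [-1.1, -0.5, 0.5]
opening: 0.008
grip_force: 0.0
```

```bash
python3 - <<'E'
from h import *
p=read_camera("wrist");save(p,"w1.png",s=1.25)
for k,z in dict(holder_foot=112,holder_axis=114,scraper=23).items():
    for r in search_frame(k,p)[:2]: print(k,np.round(r["at"],1),round(r["confidence"],2),at_z(p,r["at"],z))
print(proj(p,[[516,41.5,114],[558,157.7,112]]),env.state()["eef_pos"],env.state()["tcp_rot"])
E
```

```text
holder_foot [352.5 162.3] 0.57 [539.9  95.6]
holder_foot [398.  99.] 0.35 [595.   58.1]
holder_axis [350.6 161.6] 0.68 [540.9  97.6]
scraper [304.2 220.9] 0.76 [451.2 144.4]
[[410.25904602 188.52209233]
 [283.8947846  142.04044343]] [506.83889381 125.18094998 404.77773853] [ 3.14136790e+00  1.12109238e-04 -2.18130200e-04]
```

View pics/w1.png

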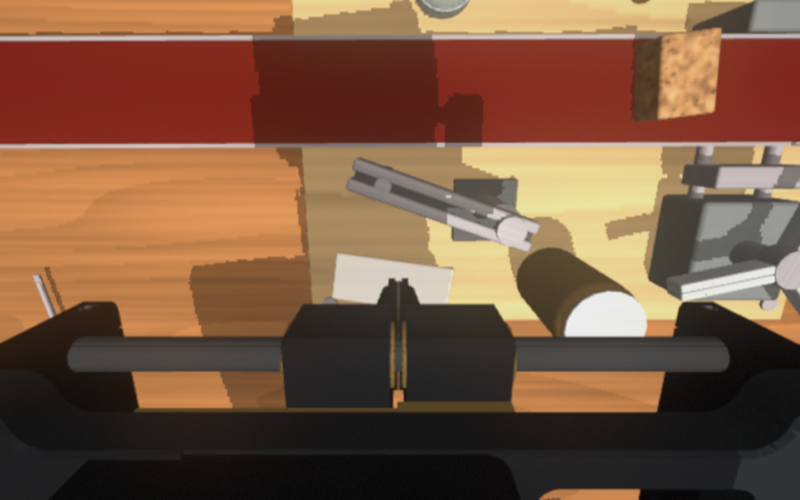

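Call:
move_arm([
  [[0,0,-1],0,-1],
  [[0,0,-1],0,-1],
  [[0,0,-1],0,-1],
  [[0,0,-1],0,-1],
  [[0,0,0],0,-1],
  [[0.25,-0.03,0],0,-1],
  [[0.25,-0.03,0],0,-1],
  [[0.25,-0.03,0],0,-1],
  [[0.25,-0.03,0],0,-1],
  [[0.25,-0.1,0],0,-1],
  [[0.25,-0.1,0],0,-1],
  [[0.25,-0.1,0],0,-1],
  [[0.22,-0.18,0],0,-1],
  [[0.22,-0.18,0],0,-1],
  [[0.22,-0.18,0],0,-1],
  [[0.13,-0.2,0],0,-1],
  [[0.13,-0.2,0],0,-1],
  [[0.13,-0.2,0],0,-1],
  [[0,0,0],0,-1],
])

```text
t: 5.93
eef_pos: [591.6, 78.2, 284.8]
tcp_rot: [3.141, -0.001, 0.0]
ft_force: [-0.2, 0.3, -0.2]
opening: 0.003
grip_force: 0.0
```

```bash
python3 - <<'E'
from h import *
p=read_camera("wrist");save(p,"w2.png",s=1.25)
print(env.state()["eef_pos"],env.state()["ft_force"])
E
```

```text
[591.29636413  78.67127341 284.82012452] [ 1.61226695 -0.78790631 -0.6402345 ]
```

View pics/w2.png

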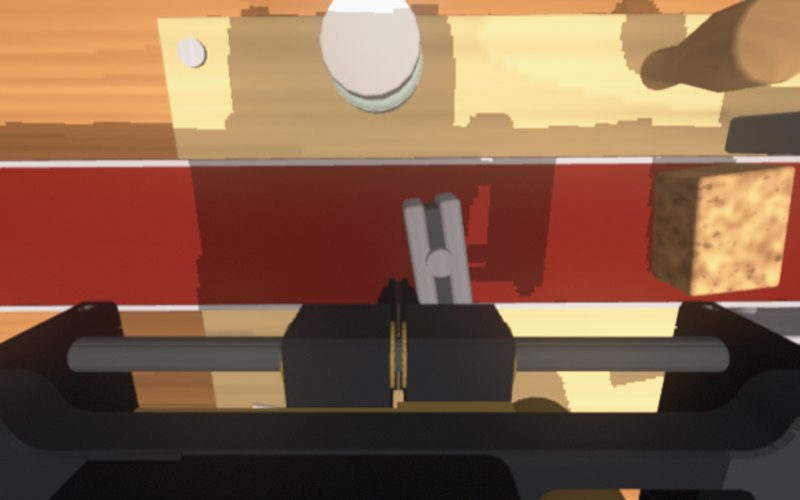

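The arm has swung to a small positive angle. The tip is at view (432,200), the rubber-foot pin at (440,262), and the left edge runs (405,203)→(420,300). The right edge runs (459,200)→(471,300).

```bash
python3 - <<'E'
from h import *
p=read_camera("wrist")
f=lambda u,v,z=112:at_z(p,((u-.5)/1.25,(v-.5)/1.25),z)
for a,b in [((405,203),(420,300)),((459,200),(471,300)),((432,200),(440,262))]:
    A,B=f(*a),f(*b);d=A-B;print(A,B,np.arctan2(d[1],d[0]))
    print(np.arctan2(A[1]-41.5,A[0]-518),np.arctan2(B[1]-41.5,B[0]-518))
a,b=f(5,305,75),f(795,301,75);print("ski near",a,b); a,b=f(5,163,75),f(795,159,75);print("far",a,b)
E
```

```text
[643.   75.4] [600.2  68.6] 0.15756156958565942
0.26482996031476086 0.31846229441782736
[644.2  53.3] [600.2  46.2] 0.15998457724884424
0.09323131010455762 0.05711542763906671
[644.2  64.3] [617.7  60.3] 0.14981245657289735
0.17873758450732155 0.18637725454863413
ski near [581.5 293.2] [ 583.6 -138.5]
far [657.3 272.4] [ 659.2 -117.7]
```

Call:
move_arm([
  [[0,-0.1,0],0,-1],
  [[0,-0.1,0],0,-1],
  [[0,-0.1,0],0,-1],
  [[0,0,0],0,-1],
  [[0,0,0],0,-1],
])

```text
t: 6.45
eef_pos: [590.8, 70.3, 284.8]
tcp_rot: [3.141, 0.0, 0.001]
ft_force: [0.6, 0.4, 0.7]
opening: 0.006
grip_force: 0.2
```

```bash
python3 - <<'E'
from h import *
p=read_camera("wrist");save(p,"w3.png",(230,120,450,250),3.6)
print(env.state()["eef_pos"],env.state()["ft_force"])
E
```

```text
[590.69784155  70.33756393 284.77791931] [-0.84977683  0.34567958  0.26344905]
```

View pics/w3.png

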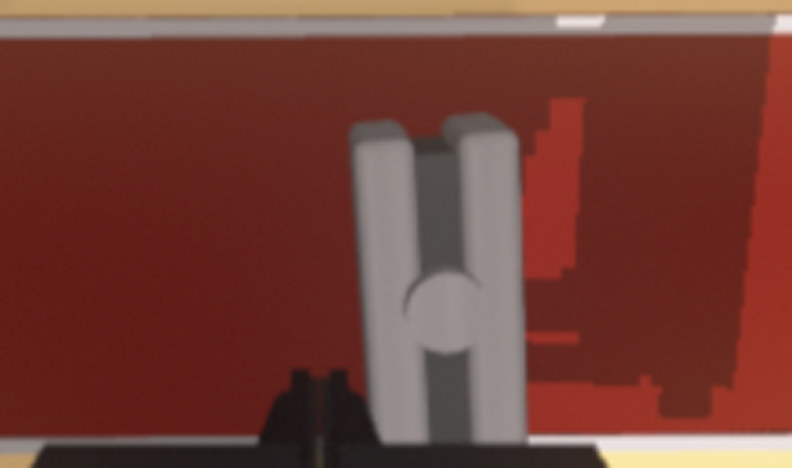

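```bash
cat >> h.py <<'E'
def lines(p,L,x0=230,y0=120,s=3.6,z=112):
    f=lambda u,v:at_z(p,(x0+(u-1.5)/s,y0+(v-1.5)/s),z)
    for a,b in L:
        A,B=f(*a),f(*b);d=A-B;print(A,B,round(float(np.arctan2(d[1],d[0])),4))
E
python3 - <<'E'
from h import *
p=read_camera("wrist")
lines(p,[((356,150),(371,440)),((412,150),(428,440)),((462,150),(472,440)),((517,140),(525,440))])
lines(p,[((0,38),(792,33)),((40,440),(790,434))],z=75)
E
```

```text
[642.5  64.6] [598.   61.9] 0.0606
[642.5  56.6] [598.   53.2] 0.0763
[642.5  49.5] [598.   46.4] 0.0696
[643.9  41.8] [598.   38.3] 0.0761
[656.2 124.6] [657.2 -11.3] 1.5782
[581.7 122.7] [583.  -19.5] 1.5799
```

Call:
move_arm([
  [[0,-0.05,0],0,-1],
  [[0,-0.05,0],0,-1],
  [[0,-0.05,0],0,-1],
  [[0,0,0],0,-1],
  [[0,0,0],0,-1],
])

```text
t: 6.97
eef_pos: [590.8, 65.8, 284.8]
tcp_rot: [3.141, 0.0, 0.001]
ft_force: [0.5, 1.4, 2.4]
opening: 0.004
grip_force: 0.7
```

```bash
python3 - <<'E'
from h import *
p=read_camera("wrist");save(p,"w4.png",(230,120,450,250),3.6)
print(env.state()["eef_pos"],env.state()["ft_force"])
E
```

```text
[590.76651208  65.84636907 284.78872064] [0.07829492 1.24195477 0.28531647]
```

View pics/w4.png

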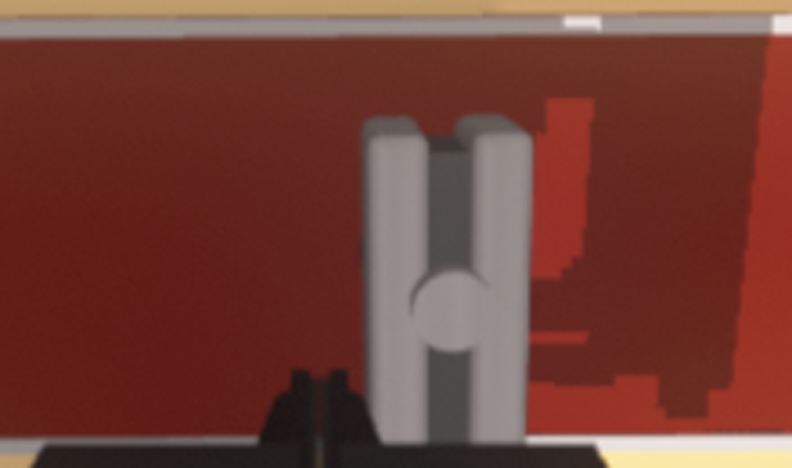

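Compared with the last picture, the arm edges are nearly upright: left (370,150)→(372,440), groove (427,150)→(429,440) and (472,150)→(470,440), right (532,145)→(526,440).

```bash
python3 - <<'E'
from h import *
p=read_camera("wrist")
lines(p,[((370,150),(372,440)),((427,150),(429,440)),((472,150),(470,440)),((532,145),(526,440))])
lines(p,[((0,38),(792,33)),((40,440),(790,434))],z=75)
E
```

```text
[642.6  58.1] [598.1  57.3] 0.018
[642.6  50. ] [598.1  48.5] 0.0337
[642.6  43.6] [598.1  42.3] 0.0292
[643.3  35.2] [598.1  33.7] 0.0332
[656.4 120.1] [657.3 -15.7] 1.5774
[581.8 118.2] [583.1 -23.9] 1.5799
```

Call:
move_arm([
  [[0,-0.06,0],0,-1],
  [[0,0,0],0,-1],
  [[0,0,0],0,-1],
  [[0,0.5,0],0,-1],
  [[0,0.5,0],0,-1],
  [[0,0,1],0,-1],
  [[0,0,1],0,-1],
  [[0,0,1],0,-1],
  [[-0.5,0,1],0,-1],
  [[-1,0,0.5],0,-1],
  [[-1,0,0],0,-1],
  [[0,0,0],0,-1],
])

```text
t: 8.07
eef_pos: [511.7, 94.2, 420.8]
tcp_rot: [3.141, 0.001, 0.001]
ft_force: [1.1, 0.3, -0.5]
opening: 0.001
grip_force: 0.0
```

```bash
python3 - <<'E'
from h import *
p=read_camera("wrist");save(p,"w5.png",(300,40,500,210),3.9)
print(env.state()["eef_pos"],proj(p,[[520,44,114],[644,45,112]]))
E
```

```text
[513.6921809   94.10706251 420.60349571] [[368.77075983 184.91791459]
 [373.68490631  46.45260231]]
```

View pics/w5.png

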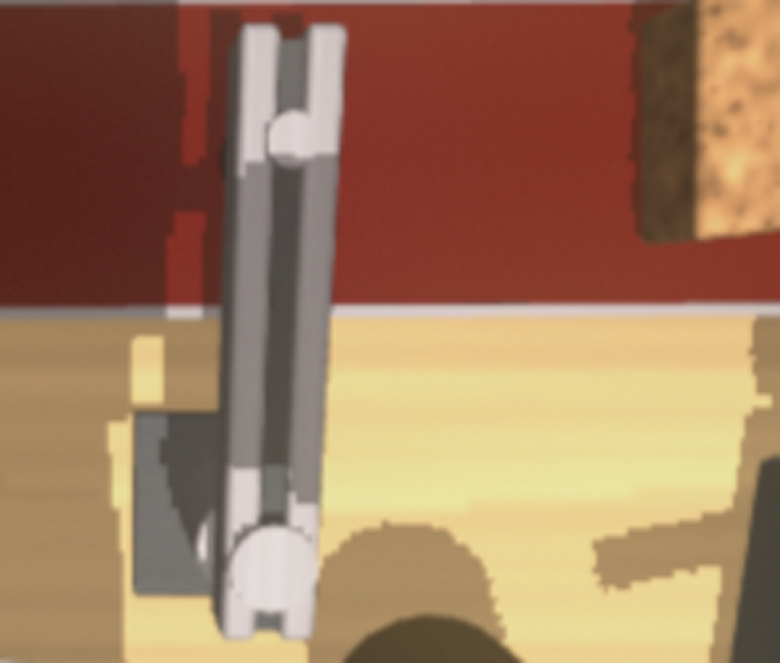

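The whole arm is visible now: the pivot is at crop (273,570), the foot pin at (292,137), the tip centre at (294,27) and the rear centre at (267,634).

```bash
python3 - <<'E'
from h import *
p=read_camera("wrist")
k=dict(x0=300,y0=40,s=3.9)
lines(p,[((294,27),(267,634)),((292,137),(273,570)),((294,27),(273,570)),((243,28),(222,635)),((347,28),(313,635))],**k)
lines(p,[((5,307),(770,305)),((5,2),(630,1))],z=75,**k)
p=read_camera("top"); 
for r in cut_out("hold_arm",p)[:1]:
    ys,xs=np.nonzero(r["region"]);P=np.array([at_z(p,(x,y),112) for x,y in zip(xs,ys)])
    c=P.mean(0);u,s,v=np.linalg.svd(P-c,full_matrices=False);print(r["confidence"],c,v[0],len(P))
save(p,"top3.png",(270,140,400,240),6)
E
```

```text
[646.3  43.8] [504.3  43.5] 0.0021
[623.2  43.1] [521.1  42.8] 0.0029
[646.3  43.8] [521.1  42.8] 0.008
[646.1  55.2] [504.   55.1] 0.0007
[646.1  31.9] [504.   31.7] 0.0014
[585.  111.6] [585.7 -94. ] 1.5742
[659.4 110.6] [659.8 -47.1] 1.5733
```

View pics/top3.png

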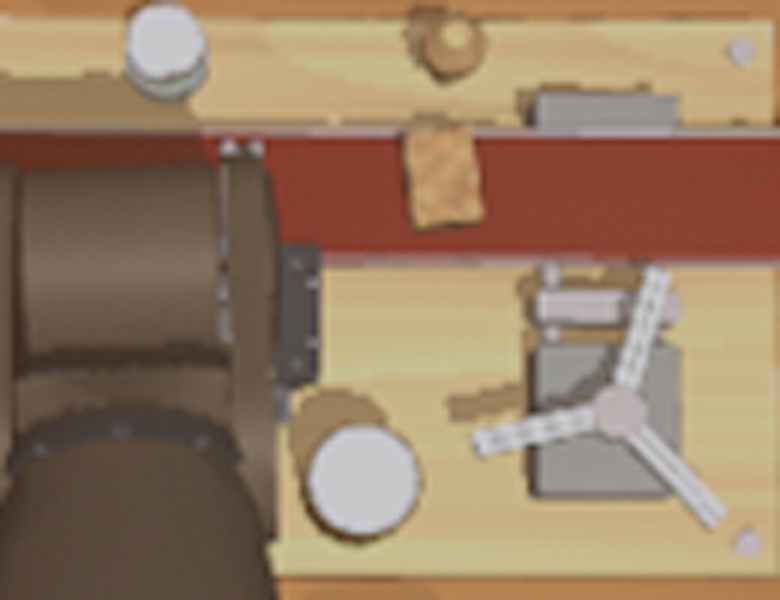

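The arm lies at 0.002 rad against the ski's 0.003 rad, so it is square. Next is the wheel, by the spoke at −2.39 rad, starting from its clear right side.

Call:
move_arm([
  [[-0.1,-0.92,0],0,-1],
  [[-0.12,-0.92,0],0,-1],
  [[-0.12,-0.92,0],0,-1],
  [[-0.12,-0.92,0],0,-1],
  [[-0.12,-0.92,0],0,-1],
  [[-0.12,-0.92,0],0,-1],
  [[-0.12,-0.92,0],0,-1],
  [[-0.12,-0.92,0],0,-1],
  [[-0.12,-0.92,0],0,-1],
  [[-0.12,-0.92,0],0,-1],
  [[-0.12,-0.92,0],0,-1],
  [[-0.12,-0.92,0],0,-1],
  [[0,0,0],0,-1],
  [[0,0,0],0,-1],
])

```text
t: 9.43
eef_pos: [473.5, -238.6, 418.9]
tcp_rot: [-3.141, 0.001, -0.002]
ft_force: [-0.5, 0.2, 0.4]
opening: 0.005
grip_force: 0.0
```

```bash
python3 - <<'E'
from h import *
p=read_camera("wrist");save(p,"w6.png",s=1.25)
print(env.state()["eef_pos"],proj(p,[[492,-172,120],[430,-229,117]])*1.25)
E
```

```text
[ 473.49586955 -237.59450322  419.04280077] [[309.15815335 220.46255378]
 [385.57023018 295.12787367]]
```

View pics/w6.png

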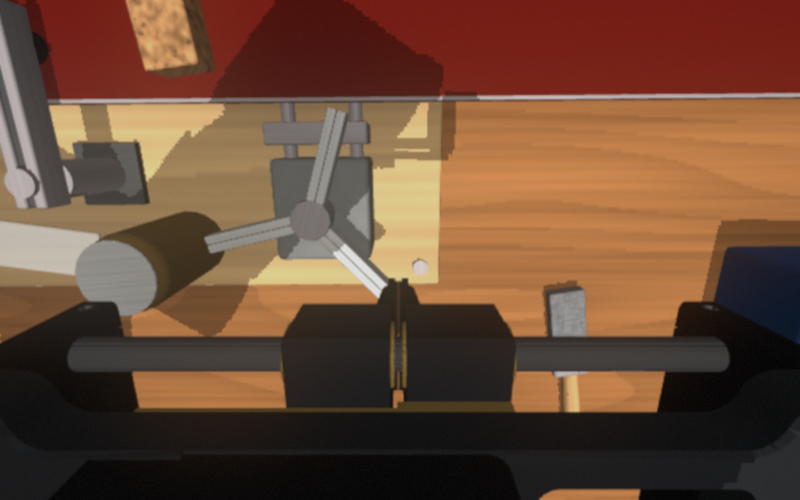

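The hub shows at (310,219) against the predicted (309,220), and the near-right spoke end is about (385,295). The estimate holds, so I descend and push.

Call:
move_arm([
  [[0,0,-1],0,-1],
  [[0,0,-1],0,-1],
  [[0,0,-1],0,-1],
  [[0,0,-1],0,-1],
  [[0,0,-0.3],0,-1],
  [[0,0,0],0,-1],
  [[-0.165,0.135,0],0,-1],
  [[-0.165,0.135,0],0,-1],
  [[-0.18,0.13,0],0,-1],
  [[-0.18,0.13,0],0,-1],
  [[-0.18,0.13,0],0,-1],
  [[-0.13,0.19,0],0,-1],
  [[-0.13,0.19,0],0,-1],
  [[-0.13,0.19,0],0,-1],
  [[-0.065,0.2,0],0,-1],
  [[-0.065,0.2,0],0,-1],
  [[-0.065,0.2,0],0,-1],
  [[0,0,0],0,-1],
])

```text
t: 10.98
eef_pos: [429.1, -181.1, 290.6]
tcp_rot: [-3.141, 0.001, 0.002]
ft_force: [0.2, -0.9, -0.3]
opening: 0.006
grip_force: 0.2
```

Call:
move_arm([
  [[-0.01,0.13,0],0,-1],
  [[0,0.13,0],0,-1],
  [[0,0.13,0],0,-1],
  [[0,0.13,0],0,-1],
  [[0,0,0],0,-1],
  [[0,0,0],0,-1],
])

```text
t: 11.48
eef_pos: [429.2, -166.2, 290.7]
tcp_rot: [-3.141, 0.001, 0.001]
ft_force: [-0.4, -0.6, 0.0]
opening: 0.008
grip_force: 0.2
```

```bash
python3 - <<'E'
from h import *
p=read_camera("wrist");save(p,"w7.png",s=1.25)
print(env.state()["eef_pos"],env.state()["ft_force"])
E
```

```text
[ 429.13623595 -166.2786201   290.62843193] [-0.06044822 -1.2041267  -0.94727179]
```

View pics/w7.png

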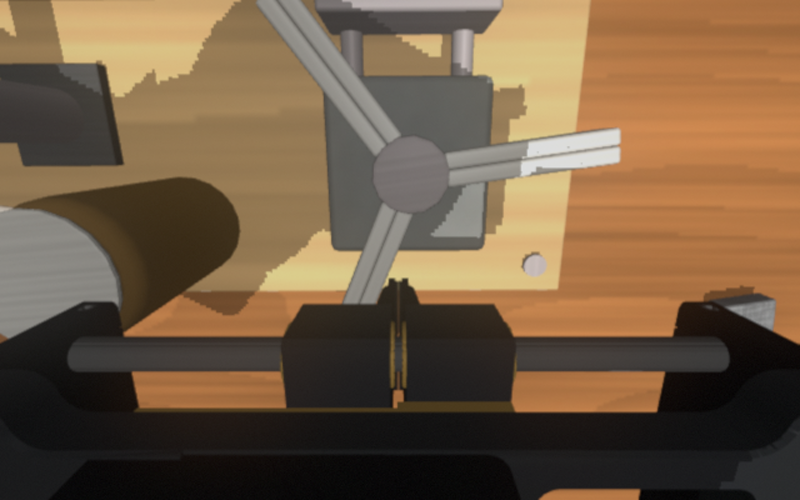

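The wheel has turned. The spokes now end at view (268,0), (615,147) and beneath the gripper at (358,300), and the can is clear.

Call:
move_arm([
  [[0.03,0.16,0],0,-1],
  [[0.03,0.16,0],0,-1],
  [[0.03,0.16,0],0,-1],
  [[0,0,0],0,-1],
  [[0,0,0],0,-1],
])

```text
t: 11.95
eef_pos: [431.9, -154.5, 290.9]
tcp_rot: [3.136, -0.001, 0.003]
ft_force: [-12.9, -39.8, -4.6]
opening: 0.002
grip_force: 20.3
```

A force of 42 N at about 1.4 rad of turn means the wheel is on its stop. I'll back off and check.

Call:
move_arm([
  [[0,0,0],0,-1],
  [[-0.05,-0.2,0],0,-1],
  [[-0.1,-0.5,0],0,-1],
  [[0,-0.5,0],0,-1],
  [[0,0,1],0,-1],
  [[0,0,1],0,-1],
  [[0,0,1],0,-1],
  [[0,-0.8,1],0,-1],
  [[0,-1,0],0,-1],
  [[0,-1,0],0,-1],
  [[0,-1,0],0,-1],
  [[0,-1,0],0,-1],
  [[0,-1,0],0,-1],
  [[0,-1,0],0,-1],
  [[0,0,0],0,-1],
])

```text
t: 13.2
eef_pos: [427.4, -395.7, 410.1]
tcp_rot: [3.141, 0.0, -0.001]
ft_force: [-0.6, 0.1, -0.4]
opening: 0.002
grip_force: 0.0
```

```bash
python3 - <<'E'
from h import *
p=read_camera("top");save(p,"top4.png",(250,130,410,250),5)
print(env.state()["eef_pos"],env.state()["ft_force"])
E
```

```text
[ 427.30374118 -393.62243354  409.92631786] [-0.69558609  0.81955904  0.21249677]
```

View pics/top4.png

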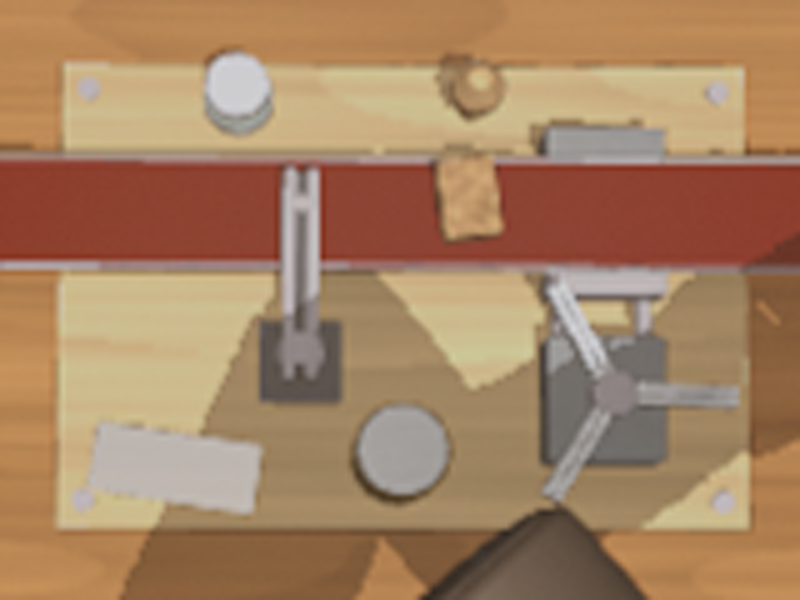

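The top view shows the arm straight across (300,170→375) and the jaw against the ski's near edge (605,283). The can, cork, jar, awl handle and scraper are where they were.

```bash
python3 -c "
from h import *
print(env.job_done())"
```

```text
the job is handed in; nothing more can be done
None
```

The job is handed in: the hold-down arm lies square across the ski (within about 0.005 rad), the vise wheel was pushed clockwise to its stop with the jaw against the ski's edge, and the loose things in the final top view are unmoved (the screwdriver and brush were outside that view).

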